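# Seat the setting ring with the ratchet clamp and let the clamp off

## Robot

A 6-joint arm with a two-finger parallel gripper is mounted at the origin on a cart in front of the work surface, level with it; the furniture and walls round the work are solid. World frame = base frame: x ahead of the robot, y to its left, z up, the work surface at z = 0. Lengths are in m, angles in degrees, forces in N, time in s.
With the tool pointing down it reaches from about 0.4 to 0.825 m from the base axis. Payload 7 kg.
Tool frame: the origin (TCP) lies on the centre line of the jaws, within the pads' length; the fingertips stand 14 mm ahead of it and the grasp point (between the pads) lies 5 mm behind it; z points along the fingers, y is the line along which they close (so a half turn about z gives the same grasp; the last joint's range is limited). The gripper opens to 88 mm and grips with 3 to 60 N. Pads are 19 mm wide; open, the fingers measure 130 mm over their backs; the gripper's body (78 mm by 193 mm) begins 47 mm behind the grasp point.
Start: joints at [-52.592, 20.546, 0.682, 0, -70.136, -16.507], TCP at [0.241, -0.631, 0.241] pointing down, gripper open.
Joint ranges: [-176.03, 176.03], [-82.01, 121.73], [-58.28, 71.71], [-173.87, 95.51], [-174.79, -0.11], [-173.66, 173.66]. Speed limits (degrees/s): [136.94, 136.94, 172.46, 180, 180, 180].

## Interface

Orientations are given as [roll, pitch, yaw] about the fixed x, y, z axes, in that order (R = Rz(yaw) Ry(pitch) Rx(roll)).
In Python, from plant import r gives the robot as it stands.
- The arm moves only by the tool send_rows, never from a script. Its argument "steps" is a list of rows, each an object with "dp": the shift along the tool's x, y, z in mm, a list of three; "roll": the turn about the tool's z in rad; "jaw": the opening in per cent of the stroke, from 0 (shut) to 100 (fully open). In form: [{"dp": [tx, ty, tz], "roll": roll, "jaw": jaw}, ...]. A call has 1 to 5 rows; each row is the pose to reach, as a shift and turn from the pose commanded when the call began, along the tool's axes at that moment; what a row does not reach only later rows make up. A row lasts 1/8 s, in which the tool goes at most 62.5 mm and 10.7 degrees, less where a joint would pass 70% of its speed; a pose out of reach is approached as far as the arm can. A call with a gripper value outside its range is refused whole. The fingers move at their own pace and stop on an object; "newtons" is the grip in N (left out, the last holds). Time passes only in rows, so rows that repeat a pose let the fingers close. It gives the time, the measured TCP pose, the force, the opening and the grip force at its end, in the units of the state.
- r.get_state(): the state, without advancing time (a new reading comes with each control period).
- r.capture(name): name is "side" or "top"; returns a dict with "image" (384x512x3 uint8, blue, green, red), "K" (3x3 intrinsics, pixels), "rvec" (rotation vector, rad) and "tvec" (3), from world to camera coordinates, as OpenCV has them. Camera axes: x right, y down, z forward; pixel columns grow to the right and rows downward; lengths in m; the calibration is good to about 2 mm. A picture is of the moment at which its call begins. There is no depth.
- r.close_job(): hands the job in; it is judged then, once.
The state is a dict: "time_s": time; "joints": joint angles; "qd": joint speeds; "joint_torque": joint torques, N m; "tcp_pos": TCP position; "eef_rot": TCP orientation; "contact_force": force on the tool from outside, world axes, zero at the start; "moment": the same for the moment, N m; "gripper_width": finger opening in m; "gripper_force": force on a finger pad.
Only numpy, scipy, OpenCV 4.12 (cv2) and the standard library are available. Lean on these libraries where they do the work, as an engineer would, in place of code of your own. Each camera call takes 0.05 s, during which the arm holds its last target. There are 200 camera calls.

## Task

Pump the lever of the ratchet clamp until its jaw has pushed the setting ring home against the end stop of the bed, then press the round release button so that the jaw springs all the way back and the ring is left free, still against the stop. Do not touch the ring or the jaw with the robot.

Things in the scene. Friction and masses are not known exactly. Their poses are not given: they have to be found in the camera images.
- setting_ring: dark steel ring, 72 mm outside diameter, 18 mm thick, 0.4 kg, lying flat between the side rails of the bed, between the jaw and the end stop. Origin: centre of its underside. Moved only by the jaw. Smaller rings lying about are not part of the job.
- jaw: upright jaw plate 50 mm wide, 30 high, rubber face, on the bar through the grey clamp body. Origin: centre of the face; +x: the way it pushes. Fully back it is 82 mm from ring_seat along x (it may start up to 20 mm forward); holding the ring home, 36 to 40 mm. A full lever stroke advances it 18 mm in 9 mm ratchet clicks; 2 to 4 strokes seat the ring, more do no harm. A 5 N spring pulls it back.
- ring_seat (a point): where the ring's origin lies when the ring is home: on the bed plate (12 mm above the worktop), midway between the rails, 36 mm before the end stop. +x is the way the jaw pushes, z up.
- trigger_plate (a point): centre of the top of the flat black thumb plate (36 x 34 mm) at the free end of the pump lever, 126 mm above the worktop at rest, the highest part of the clamp. Lever 105 mm from its pivot, which lies towards the jaw. Pressed straight down it sinks 46 mm to its stop: a full stroke, at 3 to 22 N, never blocked (overload spring). Let it spring fully up before the next.
- release_top (a point): centre of the top of the round steel release button, 26 mm diameter, on the clamp body between lever pivot and jaw, in line from thumb plate to ring_seat, 84 mm above the worktop at rest. Press straight down: travel 10 mm, 3 to 6 N; beyond 6 mm the jaw springs back, so hold it half a second. It bobs as the ratchet clicks.
Mind the look-alikes: they are no part of the job. Leave any blue or brown look-alike of the setting_ring alone.

How it is judged:
By the outcome, as a careful person would: the job done as asked, in the order asked, and still so for the second after the job is handed in, with the robot touching nothing.
It also fails if it takes over 45 s, if anything falls off the work surface, if the arm or the gripper's body presses on something with over 40 N, if the wrist force passes 120 N, or if a joint passes its speed limit or range.

## Working session

There is one attempt and no reset: what is moved stays moved. The work goes in short steps, Python scripts to look and compute and a tool call to move; the robot and the scene stay as the last step left them, time stands still between calls to the robot, and variables do not carry over. Pictures are saved under pics/ and viewed, at most 10 in all, crops included, and the job is handed in when it is done.

Besides the shell and the picture viewer there is one more tool, called after "Request:" as name(argument=value, ...) on one line, values as JSON. send_rows: Moves the arm, as the interface text tells. Its arguments: {"type":"object","properties":{"steps":{"type":"array","items":{"type":"object","properties":{"dp":{"type":"array","items":{"type":"number"}},"roll":{"type":"number"},"jaw":{"type":"number"}}}},"newtons":{"type":"number"}},"required":["steps"]}

```bash
mkdir -p pics; ls
python3 - <<'E'
from plant import r
import cv2,pickle
d={}
for n in("side","top"):
    c=r.capture(n);d[n]=c;cv2.imwrite(f"pics/{n}0.png",c["image"])
    print(n,c["K"],c["rvec"],c["tvec"])
pickle.dump(d,open("c0.pkl","wb"))
s=r.get_state();print(s["time_s"],s["tcp_pos"],s["eef_rot"],s["gripper_width"])
E
```

```text
pics
side [[375.82684186   0.         256.73340015]
 [  0.         375.82684186 187.99991965]
 [  0.           0.           1.        ]] [ 0.12695355 -2.74173663  1.42545411] [0.55898569 0.03029103 0.97875056]
top [[356.61153676   0.         248.63544921]
 [  0.         356.61153676 194.92954816]
 [  0.           0.           1.        ]] [ 2.06724521 -2.09837701  0.27409151] [0.15532096 0.57049172 0.79224255]
0.1 [ 0.24064034 -0.630208    0.23970976] [ 1.79914994e+02 -7.60999575e-03 -1.59106866e+02] 0.0874591220913303
```

View pics/side0.png

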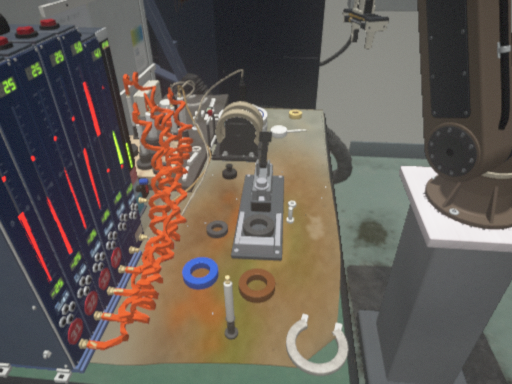

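View pics/top0.png

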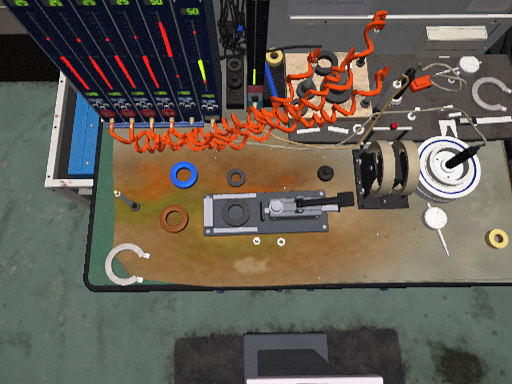

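The top view shows the clamp bed at (203–328, 190–235), the ring in it at (236,212), the round button near (277,207) and the thumb plate near (346,199). The side view shows the same clamp at (235–285, 130–258).

Look-alikes in the top view:
- Rings: blue (183,175), brown (174,219) and a small dark ring (235,177).
- Buttons: a black knob (325,173) and white bolts (257,241) and (281,241).

I choose the ring, button and plate on the clamp, and check them in one close crop.

Run:
```python
import cv2,pickle,numpy as np
d=pickle.load(open("c0.pkl","rb"))
a=cv2.resize(d["top"]["image"][165:250,195:370],None,fx=4.5,fy=4.5,interpolation=cv2.INTER_CUBIC)[:300]
a=cv2.resize(d["top"]["image"][180:246,195:365],(782,304),interpolation=cv2.INTER_CUBIC) # 4.6x
b=cv2.resize(d["side"]["image"][120:265,210:310],(400,580),interpolation=cv2.INTER_CUBIC) # 4x
b=cv2.resize(d["side"]["image"][125:198,225:300],(300,292),interpolation=cv2.INTER_CUBIC) #4x
o=np.zeros((600,790,3),np.uint8);o[:304,:782]=a;o[306:598,:300]=b
cv2.imwrite("pics/crop0.png",o)
```

```text
(no output)
```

View pics/crop0.png

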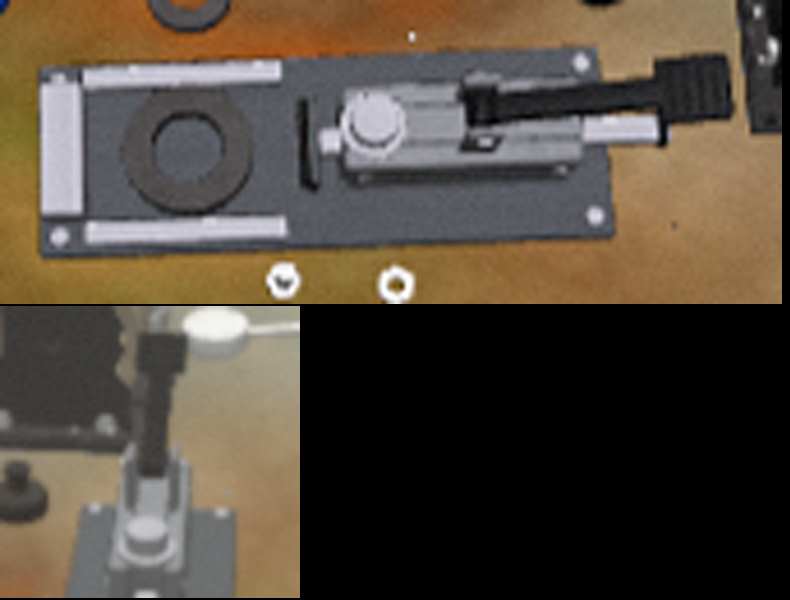

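The crop shows the plate at top px (345.7,199.1) and the button at (276.2,205.6), in line with the ring at (235.7,212.6). The stop face is near (213,212). Side px: plate about (265.5,135), button about (262,180.5).

```bash
cat > h.py <<'E'
import cv2,numpy as np
def onplane(c,uv,z):
    R=cv2.Rodrigues(c["rvec"])[0];t=np.ravel(c["tvec"]);o=-R.T@t
    p=cv2.undistortPoints(np.array([[uv]],float),c["K"],None).ravel()
    d=R.T@[*p,1];return o+d*(z-o[2])/d[2]
def proj(c,P): return cv2.projectPoints(np.array([P],float),c["rvec"],c["tvec"],c["K"],None)[0].ravel()
def toolshift(s,P):
    from scipy.spatial.transform import Rotation as Ro
    return Ro.from_euler("xyz",s["eef_rot"],degrees=True).inv().apply(np.array(P)-s["tcp_pos"])*1000
E
python3 - <<'E'
import pickle;from h import *
from plant import r
d=pickle.load(open("c0.pkl","rb"));T,S=d["top"],d["side"]
np.set_printoptions(precision=4,suppress=True)
for n,a,b,z in(("plate",(345.7,199.1),(265.5,135),.126),("button",(276.2,205.6),(262,180.5),.084)):
    P=onplane(T,a,z);print(n,P,"side:",onplane(S,b,z),proj(S,P))
print("ring",onplane(T,(235.7,212.6),.03),"jawtop",onplane(T,(262,211.5),.05),"stop",onplane(T,(213,212),.03))
for q in((360,155),(410,205),(357,208)):print("motor base",onplane(T,q,0.02))
s=r.get_state()
P=onplane(T,(345.7,199.1),.126);B=onplane(T,(276.2,205.6),.084);print("az",np.degrees(np.arctan2(*(B-P)[1::-1])),np.linalg.norm((B-P)[:2]))
print(toolshift(s,P),toolshift(s,B),s["eef_rot"])
E
```

```text
plate [ 0.546  -0.0737  0.126 ] side: [ 0.5443 -0.074   0.126 ] [264.8586 135.0238]
button [0.543  0.0814 0.084 ] side: [0.5404 0.0831 0.084 ] [260.9856 180.068 ]
ring [0.539 0.18  0.03 ] jawtop [0.5365 0.1143 0.05  ] stop [0.5414 0.2374 0.03  ]
motor base [ 0.6932 -0.1523  0.02  ]
motor base [ 0.5543 -0.2677  0.02  ]
motor base [ 0.5485 -0.1308  0.02  ]
az 91.10276581158104 0.15521558507917996
[-483.7083  410.8241  114.2552] [-536.2667  556.8099  156.4648] [ 179.915    -0.0076 -159.1069]
```

Run:
```python
import pickle;from h import *
d=pickle.load(open("c0.pkl","rb"));T,S=d["top"],d["side"]
def ony(c,uv,y):
    a=onplane(c,uv,0);b=onplane(c,uv,.1);return a+(b-a)*(y-a[1])/(b-a)[1]
for y in(-.12,-.15,-.18):
    print(y,[ony(S,q,y).round(3) for q in((240,103),(235,118),(255,125),(262,112))],[ony(T,q,y).round(3) for q in((362,150),(362,190))])
a=cv2.resize(S["image"][90:170,205:285],(480,480),interpolation=cv2.INTER_CUBIC)
b=cv2.resize(T["image"][130:220,330:380],(267,480),interpolation=cv2.INTER_CUBIC)
cv2.imwrite("pics/mot.png",np.hstack([a,b]))
```

```text
-0.12 [array([ 0.617, -0.12 ,  0.195]), array([ 0.633, -0.12 ,  0.151]), array([ 0.577, -0.12 ,  0.132]), array([ 0.558, -0.12 ,  0.172])] [array([ 0.662, -0.12 ,  0.133]), array([ 0.573, -0.12 ,  0.105])]
-0.15 [array([ 0.622, -0.15 ,  0.183]), array([ 0.638, -0.15 ,  0.137]), array([ 0.58 , -0.15 ,  0.118]), array([ 0.56 , -0.15 ,  0.158])] [array([ 0.697, -0.15 ,  0.046]), array([ 0.598, -0.15 ,  0.015])]
-0.18 [array([ 0.626, -0.18 ,  0.171]), array([ 0.642, -0.18 ,  0.124]), array([ 0.583, -0.18 ,  0.103]), array([ 0.563, -0.18 ,  0.145])] [array([ 0.732, -0.18 , -0.041]), array([ 0.623, -0.18 , -0.075])]
```

View pics/mot.png

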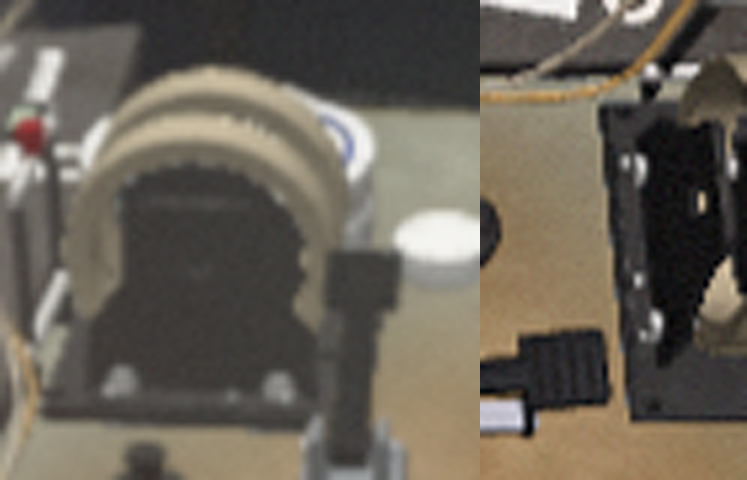

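The motor's wheel front is near y≈-0.13 with its top at z≈0.17–0.18. I'll put the gripper's long side along x and press slightly to the pivot side of the plate centre.

Request:
send_rows(steps=[{"dp":[-60,50,0],"roll":-0.15,"jaw":0},{"dp":[-110,95,0],"roll":-0.3,"jaw":0},{"dp":[-160,138,0],"roll":-0.45,"jaw":0},{"dp":[-205,176,0],"roll":-0.6,"jaw":0},{"dp":[-250,215,0],"roll":-0.75,"jaw":0}], newtons=20)

```text
time_s: 0.72
tcp_pos: [0.39, -0.3538, 0.2404]
eef_rot: [180.0, 0.0, -115.9]
contact_force: [1.4, -0.6, 0.1]
gripper_width: 0.0432
gripper_force: 0.0
```

Run:
```python
from plant import r;from h import *
s=r.get_state();print(s["time_s"],s["tcp_pos"],s["eef_rot"],s["gripper_width"],toolshift(s,[.545,-.067,.2]))
```

```text
0.725 [ 0.38995511 -0.35381902  0.24041971] [ 1.79995370e+02  5.81064955e-03 -1.15852989e+02] 0.043150574777245994 [-325.71831226  -14.45930408   40.45157899]
```

Request:
send_rows(steps=[{"dp":[-60,-2,0],"roll":-0.15,"jaw":0},{"dp":[-120,-5,5],"roll":-0.3,"jaw":0},{"dp":[-180,-7,15],"roll":-0.47,"jaw":0},{"dp":[-240,-10,25],"roll":-0.47,"jaw":0},{"dp":[-290,-12,35],"roll":-0.47,"jaw":0}])

```text
time_s: 1.35
tcp_pos: [0.5286, -0.0985, 0.2052]
eef_rot: [-180.0, 0.0, -89.1]
contact_force: [1.2, -0.7, 1.0]
gripper_width: 0.0006
gripper_force: 0.0
```

Request:
send_rows(steps=[{"dp":[-10,0,0],"roll":0,"jaw":0},{"dp":[-20,0,5],"roll":0,"jaw":0},{"dp":[-20,0,5],"roll":0,"jaw":0}])

```text
time_s: 1.72
tcp_pos: [0.5269, -0.0808, 0.2002]
eef_rot: [180.0, 0.0, -89.2]
contact_force: [-0.5, -0.3, -0.8]
gripper_width: 0.0008
gripper_force: 0.0
```

Run:
```python
from plant import r;from h import *
s=r.get_state();print(s["time_s"],s["tcp_pos"],s["eef_rot"],s["gripper_width"],toolshift(s,[.545,-.067,.2]))
a=r.capture("top")["image"][150:250,190:390];b=r.capture("side")["image"][60:260,190:320]
o=np.zeros((600,800,3),np.uint8);o[:240,:480]=cv2.resize(a,(480,240),interpolation=2);o[:480,490:802]=cv2.resize(b,(312,480),interpolation=2)[:,:310]
cv2.imwrite("pics/h1.png",o)
```

```text
1.725 [ 0.52694903 -0.08078723  0.20023773] [ 1.79960770e+02  3.27268530e-03 -8.92046565e+01] 0.000779602233616843 [-13.53532731 -18.24076843   0.22601046]
```

View pics/h1.png

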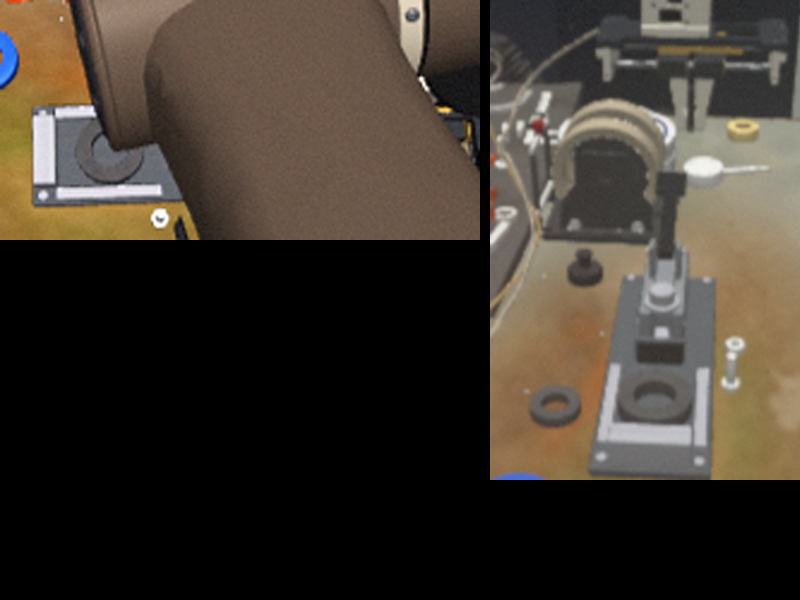

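The side view shows the shut fingers above the plate but about 20 mm to its right, which agrees with the measured offset. I'll correct that and go down near the plate.

Request:
send_rows(steps=[{"dp":[-14,-18,10],"roll":0,"jaw":0},{"dp":[-14,-18,35],"roll":0,"jaw":0},{"dp":[-14,-18,50],"roll":0,"jaw":0},{"dp":[-14,-18,50],"roll":0,"jaw":0}])

```text
time_s: 2.33
tcp_pos: [0.5448, -0.0667, 0.1492]
eef_rot: [179.8, -0.0, -89.2]
contact_force: [-0.2, -0.0, 0.5]
gripper_width: 0.0004
gripper_force: 0.0
```

Run:
```python
from plant import r;from h import *
s=r.get_state();print(s["time_s"],s["tcp_pos"],s["contact_force"])
b=r.capture("side")["image"][90:260,200:310]
cv2.imwrite("pics/h2.png",cv2.resize(b,(385,595),interpolation=2))
```

```text
2.325 [ 0.54481386 -0.0666931   0.14924243] [-0.19767469 -0.04586826  0.53155764]
```

View pics/h2.png

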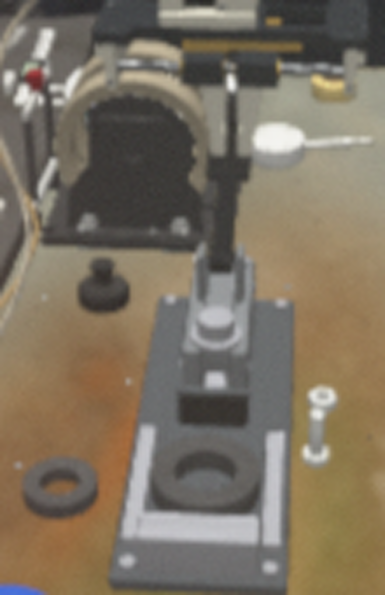

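The fingers are centred just above the plate, which is at about (229,165) in the crop. First stroke.

Request:
send_rows(steps=[{"dp":[0,0,10],"roll":0,"jaw":0},{"dp":[0,0,18],"roll":0,"jaw":0},{"dp":[0,0,26],"roll":0,"jaw":0},{"dp":[0,0,34],"roll":0,"jaw":0},{"dp":[0,0,40],"roll":0,"jaw":0}])

```text
time_s: 3.0
tcp_pos: [0.5464, -0.068, 0.1121]
eef_rot: [-179.9, -0.1, -89.1]
contact_force: [-0.1, -6.5, 8.0]
gripper_width: 0.0003
gripper_force: 3.9
```

Request:
send_rows(steps=[{"dp":[0,0,5],"roll":0,"jaw":0},{"dp":[0,0,9],"roll":0,"jaw":0},{"dp":[0,0,9],"roll":0,"jaw":0}])

```text
time_s: 3.38
tcp_pos: [0.5464, -0.0677, 0.1031]
eef_rot: [-179.9, -0.1, -89.2]
contact_force: [-0.9, -7.1, 13.6]
gripper_width: 0.0004
gripper_force: 6.6
```

Request:
send_rows(steps=[{"dp":[0,0,3],"roll":0,"jaw":0},{"dp":[0,0,4],"roll":0,"jaw":0}])

```text
time_s: 3.62
tcp_pos: [0.5464, -0.0674, 0.0989]
eef_rot: [-179.9, -0.1, -89.2]
contact_force: [-0.4, -6.1, 10.9]
gripper_width: 0.0004
gripper_force: 6.1
```

Request:
send_rows(steps=[{"dp":[0,0,3],"roll":0,"jaw":0},{"dp":[0,0,4],"roll":0,"jaw":0}])

```text
time_s: 3.88
tcp_pos: [0.5466, -0.0673, 0.0966]
eef_rot: [-179.8, -0.1, -89.1]
contact_force: [-9.5, -2.3, 31.2]
gripper_width: 0.0007
gripper_force: 15.6
```

Run:
```python
from plant import r;from h import *
b=r.capture("side")["image"][90:260,200:310]
cv2.imwrite("pics/h3.png",cv2.resize(b,(385,595),interpolation=2))
```

```text
(no output)
```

View pics/h3.png

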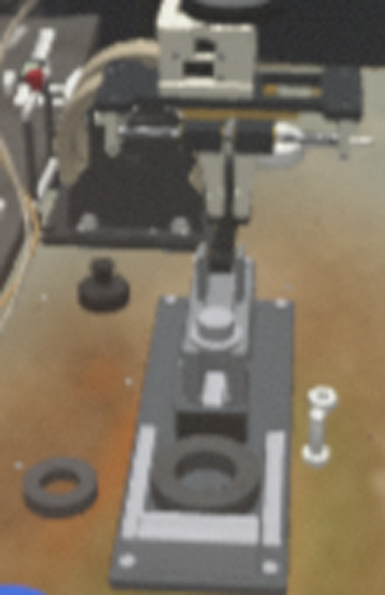

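The stop is reached at TCP z≈0.097, with the jaw advanced close to the ring. I'll raise fully and repeat with total travel 54.

Request:
send_rows(steps=[{"dp":[0,0,-15],"roll":0,"jaw":0},{"dp":[0,0,-30],"roll":0,"jaw":0},{"dp":[0,0,-45],"roll":0,"jaw":0},{"dp":[0,0,-57],"roll":0,"jaw":0},{"dp":[0,0,-57],"roll":0,"jaw":0}])

```text
time_s: 4.55
tcp_pos: [0.546, -0.0662, 0.1515]
eef_rot: [-179.9, 0.0, -89.2]
contact_force: [-0.5, -0.5, -0.1]
gripper_width: 0.0002
gripper_force: 0.0
```

Request:
send_rows(steps=[{"dp":[0,0,0],"roll":0,"jaw":0},{"dp":[0,0,10],"roll":0,"jaw":0},{"dp":[0,0,19],"roll":0,"jaw":0},{"dp":[0,0,28],"roll":0,"jaw":0},{"dp":[0,0,36],"roll":0,"jaw":0}])

```text
time_s: 5.18
tcp_pos: [0.5454, -0.0681, 0.1149]
eef_rot: [180.0, -0.2, -89.1]
contact_force: [-2.1, -10.1, 14.3]
gripper_width: 0.0007
gripper_force: 6.6
```

Request:
send_rows(steps=[{"dp":[0,0,8],"roll":0,"jaw":0},{"dp":[0,0,14],"roll":0,"jaw":0},{"dp":[0,0,18],"roll":0,"jaw":0},{"dp":[0,0,19],"roll":0,"jaw":0},{"dp":[0,0,19],"roll":0,"jaw":0}])

```text
time_s: 5.8
tcp_pos: [0.5456, -0.0675, 0.097]
eef_rot: [-180.0, -0.1, -89.1]
contact_force: [-5.9, -4.3, 20.1]
gripper_width: 0.0007
gripper_force: 10.5
```

Third stroke.

Request:
send_rows(steps=[{"dp":[0,0,-15],"roll":0,"jaw":0},{"dp":[0,0,-30],"roll":0,"jaw":0},{"dp":[0,0,-45],"roll":0,"jaw":0},{"dp":[0,0,-55],"roll":0,"jaw":0},{"dp":[0,0,-55],"roll":0,"jaw":0}])

```text
time_s: 6.42
tcp_pos: [0.5458, -0.0662, 0.1513]
eef_rot: [-179.9, 0.0, -89.2]
contact_force: [-0.7, 0.6, -0.6]
gripper_width: 0.0004
gripper_force: 0.0
```

Request:
send_rows(steps=[{"dp":[0,0,0],"roll":0,"jaw":0},{"dp":[0,0,10],"roll":0,"jaw":0},{"dp":[0,0,19],"roll":0,"jaw":0},{"dp":[0,0,28],"roll":0,"jaw":0},{"dp":[0,0,36],"roll":0,"jaw":0}])

```text
time_s: 7.05
tcp_pos: [0.5455, -0.0681, 0.1151]
eef_rot: [180.0, -0.2, -89.1]
contact_force: [-4.1, -8.4, 18.5]
gripper_width: 0.0002
gripper_force: 9.1
```

Request:
send_rows(steps=[{"dp":[0,0,8],"roll":0,"jaw":0},{"dp":[0,0,14],"roll":0,"jaw":0},{"dp":[0,0,18],"roll":0,"jaw":0},{"dp":[0,0,19],"roll":0,"jaw":0},{"dp":[0,0,19],"roll":0,"jaw":0}])

```text
time_s: 7.68
tcp_pos: [0.5459, -0.0674, 0.097]
eef_rot: [-179.9, -0.1, -89.1]
contact_force: [-3.3, -4.4, 18.2]
gripper_width: 0.0003
gripper_force: 9.6
```

Run:
```python
from plant import r;from h import *
b=r.capture("side")["image"][90:260,200:310]
cv2.imwrite("pics/h4.png",cv2.resize(b,(385,595),interpolation=2))
```

```text
(no output)
```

View pics/h4.png

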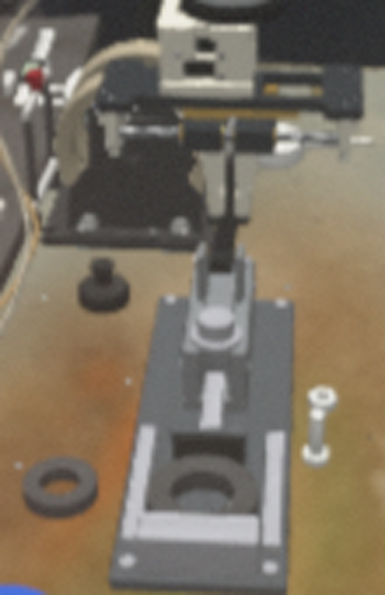

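The jaw has pushed the ring to, or nearly to, the stop. I'll do two more strokes to be certain, since extra ones do no harm.

Request:
send_rows(steps=[{"dp":[0,0,-15],"roll":0,"jaw":0},{"dp":[0,0,-30],"roll":0,"jaw":0},{"dp":[0,0,-45],"roll":0,"jaw":0},{"dp":[0,0,-55],"roll":0,"jaw":0},{"dp":[0,0,-55],"roll":0,"jaw":0}])

```text
time_s: 8.35
tcp_pos: [0.5459, -0.0662, 0.1513]
eef_rot: [-179.9, 0.0, -89.2]
contact_force: [-0.3, 0.3, 0.0]
gripper_width: 0.0004
gripper_force: 0.0
```

Request:
send_rows(steps=[{"dp":[0,0,0],"roll":0,"jaw":0},{"dp":[0,0,10],"roll":0,"jaw":0},{"dp":[0,0,19],"roll":0,"jaw":0},{"dp":[0,0,28],"roll":0,"jaw":0},{"dp":[0,0,36],"roll":0,"jaw":0}])

```text
time_s: 8.98
tcp_pos: [0.5455, -0.0681, 0.1151]
eef_rot: [180.0, -0.2, -89.1]
contact_force: [-5.2, -10.1, 17.8]
gripper_width: 0.0004
gripper_force: 9.2
```

Request:
send_rows(steps=[{"dp":[0,0,8],"roll":0,"jaw":0},{"dp":[0,0,14],"roll":0,"jaw":0},{"dp":[0,0,18],"roll":0,"jaw":0},{"dp":[0,0,19],"roll":0,"jaw":0},{"dp":[0,0,19],"roll":0,"jaw":0}])

```text
time_s: 9.6
tcp_pos: [0.5456, -0.0676, 0.0972]
eef_rot: [-180.0, -0.1, -89.1]
contact_force: [-6.1, -6.3, 22.2]
gripper_width: 0.0004
gripper_force: 11.6
```

Request:
send_rows(steps=[{"dp":[0,0,-15],"roll":0,"jaw":0},{"dp":[0,0,-30],"roll":0,"jaw":0},{"dp":[0,0,-45],"roll":0,"jaw":0},{"dp":[0,0,-55],"roll":0,"jaw":0},{"dp":[0,0,-55],"roll":0,"jaw":0}])

```text
time_s: 10.22
tcp_pos: [0.5457, -0.0662, 0.1507]
eef_rot: [-180.0, 0.0, -89.2]
contact_force: [0.5, -0.0, -0.2]
gripper_width: 0.0005
gripper_force: 0.0
```

Request:
send_rows(steps=[{"dp":[0,0,0],"roll":0,"jaw":0},{"dp":[0,0,10],"roll":0,"jaw":0},{"dp":[0,0,19],"roll":0,"jaw":0},{"dp":[0,0,28],"roll":0,"jaw":0},{"dp":[0,0,36],"roll":0,"jaw":0}])

```text
time_s: 10.85
tcp_pos: [0.5456, -0.0681, 0.1152]
eef_rot: [180.0, -0.2, -89.1]
contact_force: [-3.6, -8.9, 19.1]
gripper_width: 0.0007
gripper_force: 9.2
```

Request:
send_rows(steps=[{"dp":[0,0,8],"roll":0,"jaw":0},{"dp":[0,0,14],"roll":0,"jaw":0},{"dp":[0,0,18],"roll":0,"jaw":0},{"dp":[0,0,19],"roll":0,"jaw":0},{"dp":[0,0,19],"roll":0,"jaw":0}])

```text
time_s: 11.48
tcp_pos: [0.5457, -0.0676, 0.0972]
eef_rot: [-180.0, -0.1, -89.1]
contact_force: [-6.1, -5.2, 23.0]
gripper_width: 0.0004
gripper_force: 11.6
```

Request:
send_rows(steps=[{"dp":[0,0,-15],"roll":0,"jaw":0},{"dp":[0,0,-30],"roll":0,"jaw":0},{"dp":[0,0,-45],"roll":0,"jaw":0},{"dp":[0,0,-65],"roll":0,"jaw":0},{"dp":[0,0,-75],"roll":0,"jaw":0}])

```text
time_s: 12.1
tcp_pos: [0.5456, -0.0663, 0.1709]
eef_rot: [-180.0, 0.0, -89.2]
contact_force: [0.2, 0.3, -0.0]
gripper_width: 0.0009
gripper_force: 0.0
```

Run:
```python
from plant import r;from h import *
c=r.capture("side");b=c["image"][90:260,200:310]
cv2.imwrite("pics/h5.png",cv2.resize(b,(385,595),interpolation=2))
s=r.get_state();print(s["time_s"],s["tcp_pos"],toolshift(s,[.542,.082,.12]))
```

```text
12.15 [ 0.54604651 -0.06627059  0.17190306] [-148.30650862    2.013165     51.91913562]
```

View pics/h5.png

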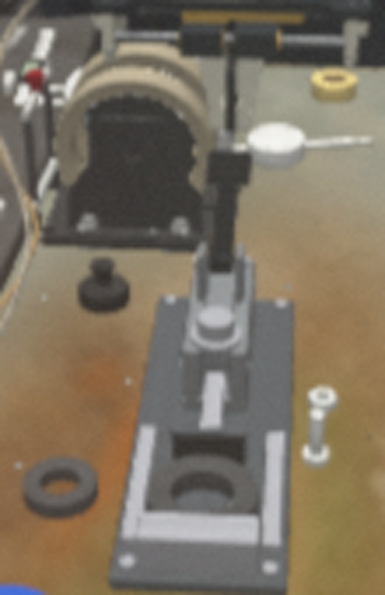

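The jaw and ring are unchanged since stroke 3, so the ring is seated, and the lever is up. Next, the button.

Request:
send_rows(steps=[{"dp":[-40,1,0],"roll":0,"jaw":0},{"dp":[-90,2,0],"roll":0,"jaw":0},{"dp":[-130,2,0],"roll":0,"jaw":0},{"dp":[-148,2,0],"roll":0,"jaw":0},{"dp":[-148,2,20],"roll":0,"jaw":0}])

```text
time_s: 12.78
tcp_pos: [0.5422, 0.0831, 0.1509]
eef_rot: [-179.9, 0.0, -89.1]
contact_force: [0.5, -0.3, -0.8]
gripper_width: 0.0005
gripper_force: 0.0
```

Request:
send_rows(steps=[{"dp":[0,0,20],"roll":0,"jaw":0},{"dp":[0,0,35],"roll":0,"jaw":0},{"dp":[0,0,44],"roll":0,"jaw":0},{"dp":[0,0,44],"roll":0,"jaw":0}])

```text
time_s: 13.28
tcp_pos: [0.5412, 0.0812, 0.106]
eef_rot: [179.9, -0.0, -89.2]
contact_force: [0.2, -0.1, 1.0]
gripper_width: 0.0004
gripper_force: 0.0
```

Request:
send_rows(steps=[{"dp":[0,0,6],"roll":0,"jaw":0},{"dp":[0,0,10],"roll":0,"jaw":0},{"dp":[0,0,13],"roll":0,"jaw":0},{"dp":[0,0,16],"roll":0,"jaw":0},{"dp":[0,0,16],"roll":0,"jaw":0}])

```text
time_s: 13.9
tcp_pos: [0.5417, 0.0818, 0.0908]
eef_rot: [-180.0, 0.0, -89.2]
contact_force: [-0.1, 1.0, 4.5]
gripper_width: 0.0
gripper_force: 2.2
```

Request:
send_rows(steps=[{"dp":[0,0,1],"roll":0,"jaw":0},{"dp":[0,0,1],"roll":0,"jaw":0},{"dp":[0,0,1],"roll":0,"jaw":0}])

```text
time_s: 14.28
tcp_pos: [0.5417, 0.0817, 0.0898]
eef_rot: [-180.0, 0.0, -89.2]
contact_force: [1.2, 0.7, 4.6]
gripper_width: 0.0004
gripper_force: 2.3
```

Request:
send_rows(steps=[{"dp":[0,0,1],"roll":0,"jaw":0},{"dp":[0,0,1],"roll":0,"jaw":0},{"dp":[0,0,1],"roll":0,"jaw":0},{"dp":[0,0,1],"roll":0,"jaw":0},{"dp":[0,0,1],"roll":0,"jaw":0}])

```text
time_s: 14.9
tcp_pos: [0.5416, 0.0817, 0.0887]
eef_rot: [-180.0, 0.0, -89.2]
contact_force: [1.4, 2.3, 4.6]
gripper_width: 0.0003
gripper_force: 2.5
```

Request:
send_rows(steps=[{"dp":[0,0,-10],"roll":0,"jaw":0},{"dp":[0,0,-30],"roll":0,"jaw":0},{"dp":[0,0,-65],"roll":0,"jaw":0},{"dp":[0,0,-110],"roll":0,"jaw":0},{"dp":[0,0,-130],"roll":0,"jaw":0}])

```text
time_s: 15.52
tcp_pos: [0.5408, 0.0811, 0.2208]
eef_rot: [-180.0, 0.0, -89.2]
contact_force: [-0.4, 0.1, -0.2]
gripper_width: 0.0008
gripper_force: 0.0
```

Run:
```python
from plant import r;from h import *
c=r.capture("side");b=c["image"][90:260,200:310]
cv2.imwrite("pics/h6.png",cv2.resize(b,(385,595),interpolation=2))
s=r.get_state();print(s["time_s"],s["tcp_pos"],s["contact_force"])
```

```text
15.575 [0.54161728 0.08131492 0.22260266] [1.52957177 0.33718637 2.9567503 ]
```

View pics/h6.png

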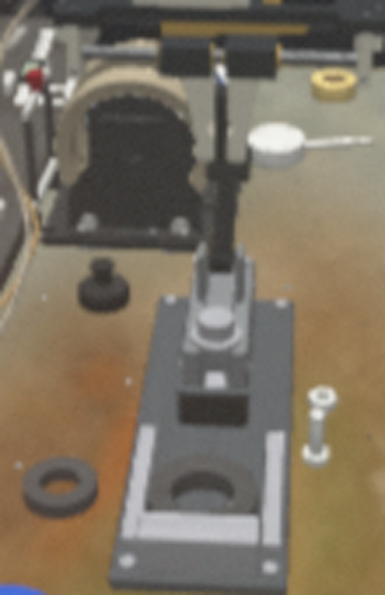

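The jaw is back at its rear position (crop row ~405, as at the start), the ring is by the stop and the robot is clear. One numeric check of the ring against the stop, then I hand in.

Run:
```python
from plant import r;from h import *
c=r.capture("side")
f=lambda x,y:(200+x/3.5-.3,90+y/3.5-.3)
print("ring back",onplane(c,f(203,454),.03),"L/R",onplane(c,f(148,487),.03),onplane(c,f(259,487),.03))
print("jaw bottom face",onplane(c,f(212,424),.014),"jaw top",onplane(c,f(212,395),.042))
for z in(.03,.034,.038):print("stop face",z,onplane(c,f(200,515),z))
a,b=[cv2.imread(f"pics/{n}.png")[478:512,150:260].astype(float) for n in("h5","h6")]
print("diff",abs(a-b).mean(), cv2.phaseCorrelate(a.mean(2),b.mean(2)))
```

```text
ring back [0.54334543 0.16499954 0.03      ] L/R [0.57544579 0.20095498 0.03      ] [0.50449167 0.19461216 0.03      ]
jaw bottom face [0.54195716 0.1127333  0.014     ] jaw top [0.54167309 0.11594836 0.042     ]
stop face 0.03 [0.53968554 0.22426564 0.03      ]
stop face 0.034 [0.53924904 0.22861692 0.034     ]
stop face 0.038 [0.53881253 0.23296821 0.038     ]
diff 1.3409982174688058 ((-0.026792457230008893, 0.006271899710561968), 0.8655017933291628)
```

```bash
python3 -c "
from plant import r
print(r.close_job())"
```

```text
the job is handed in; nothing more can be done
None
```

I handed the job in after about 16 s: five full lever strokes pushed the ring home, then the release button was pressed and held. The last picture shows the jaw fully back, the ring free against the stop and the robot clear.

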